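# Dispense grinding balls with the dead-man lever

### The job

Stand the small clear glass beaker upright on the blue disc below the spout of the ball dispenser and let go of it. Then press the orange sprung lever down until its pointer is in the green band of the scale, and hold it there, neither short of it nor past it, so that all five steel balls run into the beaker; keep holding for at least two seconds after that and finish with the lever still held down in the green band. Do not knock over or push about the timer, the brown bottles or the jar.

Things in the scene. Friction and masses are not known exactly. Their poses are not given: they have to be found in the camera images.
- dispenser: Fixed dispenser for steel balls, turned (yaw) -0.95 to -0.45 rad. Origin on the bench straight below its blue spout; x runs from the spout back along the aluminium chute (24 mm wide, to x = 150 mm, sloping at 12 degrees, top edge 98 to 133 mm high). Column and base at x 95 to 180 mm. Lever on the -y side at x = 70 mm; white travel scale with green and red bands at x = 83, y = -188 mm, 135 mm high.
- spout (a point): Middle of the spout's open underside, 83 mm above the bench (14 mm above the beaker's rim when it stands below, so the beaker must come in from the side or front, not from above). The blue spout is 28 x 24 mm outside, 22 x 18 mm inside; its top is 102 mm high.
- drop_spot (a point): Middle of the white-rimmed blue disc printed on the bench (62 mm across) straight below the spout: where the beaker has to stand. Same point as the dispenser's origin.
- lever (a joint): Angle of the sprung dead-man lever, rad: 0 at rest (gate shut), grows as the orange paddle is pressed down, 0.65 at the stop. It springs back when let go. The black pointer is in the scale's green band from 0.32 to 0.46 rad; the middle is 0.39. The gate passes the balls from about 0.3 rad on.
- paddle (a point): Middle of the top face of the orange paddle (34 mm along the dispenser's x, 50 mm along y, 8 mm thick), 118 mm above the bench at rest. Pivot axis: parallel to the dispenser's x, 110 mm high, 95 mm from the paddle. At 0.39 rad the paddle is 37 mm lower and about 4 mm nearer the pivot. Pressing there takes about 3 N to start, 7 N at the green band.
- beaker: Small clear glass beaker (its lower third looks whitish, but it is hollow down to 3 mm above the bench), 69 mm high, 47 to 53 mm across (58 mm over the pouring lip, along its own y axis), walls about 3 mm, 60 to 110 g. Origin in the middle of its underside, z up. It starts standing upright on the bench to the left of the dispenser.
- ball1_center (a point): Centre of a steel ball, 14 mm across, 11.5 g; the five balls start in a row in the chute behind the gate.
- ball2_center (a point): Centre of a steel ball, 14 mm across, 11.5 g; the five balls start in a row in the chute behind the gate.
- ball3_center (a point): Centre of a steel ball, 14 mm across, 11.5 g; the five balls start in a row in the chute behind the gate.
- ball4_center (a point): Centre of a steel ball, 14 mm across, 11.5 g; the five balls start in a row in the chute behind the gate.
- ball5_center (a point): Centre of a steel ball, 14 mm across, 11.5 g; the five balls start in a row in the chute behind the gate.
- timer: White lab timer, 66 x 66 x 19 mm, lying on the bench; leave it alone. Origin in the middle of its underside.
- brown_bottle_1: Small brown bottle with black cap, 32 mm across, 68 mm high; leave it alone. Origin in the middle of its underside.
- brown_bottle_2: Small brown bottle with black cap, 32 mm across, 68 mm high; leave it alone. Origin in the middle of its underside.
- filter_jar: Jar with blue lid, 63 mm across, 70 mm high; leave it alone. Origin in the middle of its underside.
Not all that is in view belongs to the job. There is more than one size of the beaker; the one meant has the size given above.

How it is judged (in metres and radians):
On the way, in this order (a step that is already met when the one before it is completed fails the run):
1. the beaker stands upright below the spout, let go, with the lever still at rest (angle between beaker's own z axis and vertical below 0.1 rad and height (world z) of beaker below 0.004 m and horizontal distance between beaker and drop_spot below 0.015 m and contact force between the fingers and beaker below 0.1 N and value of joint lever below 0.1 rad), for 0.2 s.
2. the lever is held in the green band with all five balls in the beaker for a second (value of joint lever between 0.32 and 0.46 rad and horizontal distance between each of ball1_center, ball2_center, ball3_center, ball4_center, ball5_center and beaker below 0.026 m and height (world z) of each of ball1_center, ball2_center, ball3_center, ball4_center, ball5_center below 0.06 m), for 1 s.
At the end, for the whole second after the job is handed in: All five balls are in the beaker, which stands upright on the bench within 20 mm of the middle of the disc, untouched by the fingers; the lever is held still by the robot (more than 2 N) between 0.32 and 0.46 rad, that is in the green band, through the last second (all of step 2 and angle between beaker's own z axis and vertical below 0.1 rad and height (world z) of beaker below 0.004 m and horizontal distance between beaker and drop_spot below 0.02 m and velocity of joint lever between -0.1 and 0.1 rad/s and contact force between the fingers and beaker below 0.1 N and contact force between any of the fingers, the arm and dispenser above 2 N); the arm keeps its last pose, push and grip.
It fails at once if the timer, a brown bottle or the jar is pushed more than 25 mm or tipped over (distance of any of timer, brown_bottle_1, brown_bottle_2, filter_jar from where it was at the start of the episode above 0.025 m or angle between any of timer, brown_bottle_1, brown_bottle_2, filter_jar's own z axis and vertical above 0.5 rad).
It also fails if it takes over 64 s, if anything falls off the work surface, if the arm or the gripper's body presses on something with over 40 N, if the wrist force passes 120 N, or if a joint passes its speed limit or range.

### The arm

A 6-joint arm with a two-finger parallel gripper is mounted at the origin on a cart in front of the work surface, level with it; the furniture and walls round the work are solid. World frame = base frame: x ahead of the robot, y to its left, z up, the work surface at z = 0. Lengths are in mm, angles in rad, forces in N, time in s.
With the tool pointing down it reaches from about 350 to 775 mm from the base axis. Payload 7.3 kg.
Tool frame: the origin (TCP) lies at the very end of the fingers, on their centre line; the grasp point (between the pads) lies 19 mm behind it; z points along the fingers, y is the line along which they close (so a half turn about z gives the same grasp; the last joint's range is limited). The gripper opens to 92 mm and grips with 3 to 60 N. Pads are 19 mm wide; open, the fingers measure 130 mm over their backs; the gripper's body (75 mm by 190 mm) begins 47 mm behind the grasp point.
Start: joints at [1.147, 0.342, 1.524, -0, 1.275, -0.146], TCP at [143.961, 504.896, 226.741] pointing down, gripper open.
Joint ranges: [-2.53, 2.53], [-0.77, 2.02], [0.04, 2.7], [-1, 4.14], [0.28, 2.66], [-3.11, 3.11]. Speed limits (rad/s): [2.57, 2.57, 3.14, 3.14, 3.14, 3.14].

### API

Orientations are given as [roll, pitch, yaw] about the fixed x, y, z axes, in that order (R = Rz(yaw) Ry(pitch) Rx(roll)).
In Python, from plant import * gives the robot as it stands.
- The arm moves only by the tool arm_command, never from a script. Its arguments are lists of equal length, an entry for each row: "gripper": the finger opening in mm, from 0 to 91.8; "dp": the shift along the tool's x, y, z in units of 25 mm (1.0 is 25 mm), a list of three; "twist": the turn about the tool's z in units of 5 degrees (1.0 is 5 degrees). A call has exactly 5 rows; each row shifts and turns the commanded pose from where the row before left it, along the tool's axes as they then stand; what a row does not reach is not made up. A row lasts 1/8 s, in which the tool goes at most 62.5 mm and 10.7 degrees, less where a joint would pass 70% of its speed; a pose out of reach is approached as far as the arm can. A call is refused whole if a number of a shift passes 1 or a number of a turn 1, either way. A call with a gripper value outside its range is refused whole. The fingers move at their own pace and stop on an object; the grip force is fixed at half the most. Time passes only in rows, so rows that do not move let the fingers close, or fill a call up. It gives the time, the measured TCP pose, the force, the opening and the grip force at its end, in the units of the state.
- get_obs(): the state, without advancing time (a new reading comes with each control period).
- capture(name): name is "scene" or "side" or "wrist"; returns the picture (480x640x3 uint8, red, green, blue); there is no depth.
- get_calibration(name): a dict with "mtx" (3x3 intrinsics, pixels), "position" and "attitude" of the camera in the world; the wrist camera has in their place "mount" (4x4, takes a point from camera to tool coordinates, whose origin is the TCP and whose axes are the flange's). Camera axes: x right, y down, z forward; pixel columns grow to the right and rows downward; lengths in mm; the calibration is good to about 2 mm. A picture is of the moment at which its call begins: read the wrist's pose just before it. get_calibration takes no time and is no camera call.
- close_job(): hands the job in; it is judged then, once.
The state is a dict: "time": time; "joint_positions": joint angles; "dq": joint speeds; "tau": joint torques, N m; "tool_pos": TCP position; "tcp_rot": TCP orientation; "contact_force": force on the tool from outside, world axes, zero at the start; "moment": the same for the moment, N m; "grip_width": finger opening in mm; "finger_force": force on a finger pad.
Only numpy, scipy, OpenCV 4.12 (cv2) and the standard library are available. Lean on these libraries where they do the work, as an engineer would, in place of code of your own. Each camera call takes 0.05 s, during which the arm holds its last target. There are 200 camera calls.

## Working session

There is one attempt and no reset: what is moved stays moved. The work goes in short steps, Python scripts to look and compute and a tool call to move; the robot and the scene stay as the last step left them, time stands still between calls to the robot, and variables do not carry over. Pictures are saved under pics/ and viewed, at most 10 in all, crops included, and the job is handed in when it is done.

Besides the shell and the picture viewer there is one more tool, called after "Call:" in YAML: its name, and indented under it one key for each argument. arm_command: Moves the arm, as the interface text tells. Its arguments: {"type":"object","properties":{"gripper":{"type":"array"},"dp":{"type":"array"},"twist":{"type":"array"}},"required":["gripper","dp","twist"]}

```bash
mkdir -p pics; ls
python3 - <<'E'
from plant import *
import cv2
o=get_obs();print(o['time'],o['tool_pos'],o['tcp_rot'],o['contact_force'],o['grip_width'])
for n in ['scene','side']:
    cv2.imwrite(f'pics/{n}0.png',capture(n)[:,:,::-1]);c=get_calibration(n);print(n,c)
print(get_calibration('wrist'))
E
```

```text
pics
0.0 [143.79032699 504.49684687 226.02162223] [-3.14001165e+00 -2.37444356e-04  2.86383681e+00] [ 0.10578893 -0.58351794 -0.91149604] 92.0127700478708
scene {'mtx': array([[510.17655497,   0.        , 324.92235869],
       [  0.        , 510.17655497, 244.76071847],
       [  0.        ,   0.        ,   1.        ]]), 'position': array([-185.26892866, -430.64468817,  918.38439851]), 'attitude': array([-2.32943318, -0.01599876, -0.90864382])}
side {'mtx': array([[475.70769406,   0.        , 322.05171795],
       [  0.        , 475.70769406, 240.45143796],
       [  0.        ,   0.        ,   1.        ]]), 'position': array([1085.99910003,  104.89047076,  826.91205658]), 'attitude': array([-2.4718047 , -0.01233636,  1.64161865])}
{'mtx': array([[425.7615777 ,   0.        , 321.37480306],
       [  0.        , 425.7615777 , 237.1799246 ],
       [  0.        ,   0.        ,   1.        ]]), 'mount': array([[ 7.08315724e-04, -9.56619434e-01, -2.91339591e-01,
         7.85500885e+01],
       [ 9.99999749e-01,  6.85810198e-04,  1.79365198e-04,
        -1.71632286e-01],
       [ 2.82194287e-05, -2.91339645e-01,  9.56619679e-01,
        -1.58176761e+02],
       [ 0.00000000e+00,  0.00000000e+00,  0.00000000e+00,
         1.00000000e+00]])}
```

View pics/scene0.png

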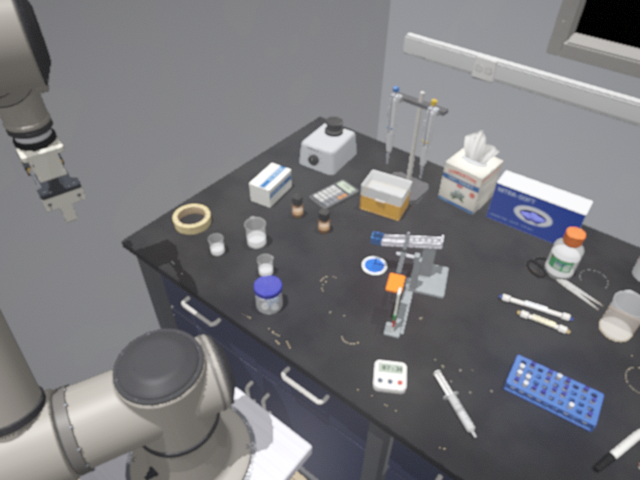

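View pics/side0.png

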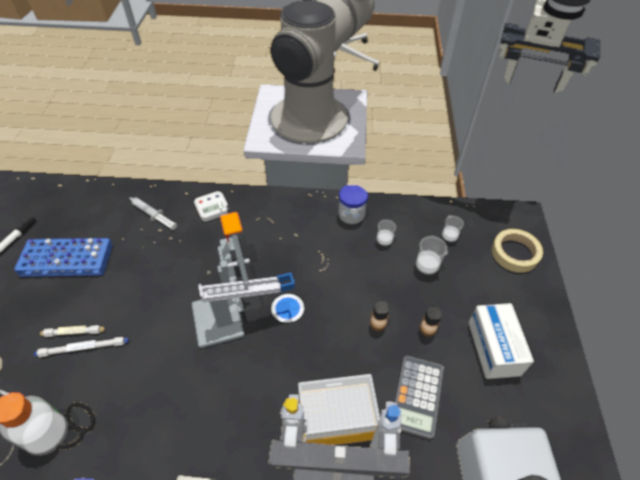

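The scene picture shows three clear beakers: A (217,244), B (256,233) and C (265,265). In the side view they are at A (452,229), B (430,255) and C (386,233). The disc is at (374,265) in the scene view and (288,308) in the side view. The paddle is at (396,283) in the scene view and (231,223) in the side view.

```bash
cat > h.py <<'E'
from plant import *
import cv2, numpy as np
from scipy.spatial.transform import Rotation as R
def cam(n,obs=None):
    c=get_calibration(n)
    if n=='wrist':
        r=R.from_euler('xyz',obs['tcp_rot']).as_matrix();M=c['mount']
        return c['mtx'],r@M[:3,:3],r@M[:3,3]+obs['tool_pos']
    return c['mtx'],R.from_euler('xyz',c['attitude']).as_matrix(),np.array(c['position'])
def onz(C,uv,z=0):
    K,r,p=C;d=r@np.linalg.inv(K)@[uv[0],uv[1],1];return p+d*(z-p[2])/d[2]
def proj(C,P):
    K,r,p=C;q=K@(r.T@(np.array(P)-p));return q[:2]/q[2]
E
python3 - <<'E'
from h import *
np.set_printoptions(precision=1,suppress=True)
S=cam('scene');D=cam('side')
for n,a,b in [('disc',(374,265),(288,308))]: print(n,onz(S,a),onz(D,b))
print('paddle',onz(S,(396,283),118),onz(D,(231,223),118))
for n,a,b in [('A',(217,244),(452,229)),('B',(256,233),(430,255)),('C',(265,265),(386,233))]:
    print(n,onz(S,a,30),onz(D,b,30))
for n,a,b in [('timer',(390,377),(210,206)),('jar',(268,287),(353,195)),('b1',(297,206),(431,322)),('b2',(324,221),(380,317))]:print(n,onz(S,a,30),onz(D,b,30))
a=cv2.imread('pics/scene0.png')[200:300,190:310];b=cv2.imread('pics/side0.png')[190:290,360:480]
cv2.imwrite('pics/c1.png',np.hstack([cv2.resize(a,(400,333),interpolation=2),cv2.resize(b,(400,333),interpolation=2)]))
E
```

```text
disc [607.2  11.8  -0. ] [608.6  13.3   0. ]
paddle [ 490.4 -111.3  118. ] [ 496.3 -106.4  118. ]
A [393.9 348.1  30. ] [401.  351.2  30. ]
B [485.6 300.4  30. ] [476.3 298.1  30. ]
C [415.3 203.7  30. ] [424.  206.8  30. ]
timer [ 342.1 -202.    30. ] [ 377.1 -189.2   30. ]
jar [367.2 149.7  30. ] [316.1 131.9  30. ]
b1 [636.7 289.4  30. ] [635.1 288.9  30. ]
b2 [633.7 192.9  30. ] [631.8 192.8  30. ]
```

View pics/c1.png

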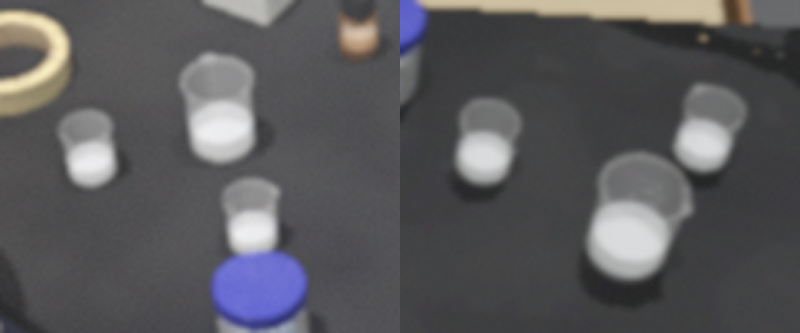

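Size check from the crop: A and C have rims about 42 mm across. B has a rim of about 57 mm over the lip and a base of about 49 mm, so B is the right one (256,233). Next I fit the positions and the dispenser yaw.

Run:
```python
from h import *
np.set_printoptions(precision=1,suppress=True)
S=cam('scene');D=cam('side')
print('rim',onz(S,(255.1,224),69),onz(D,(432.9,247),69));print('base',onz(S,(256.6,241.7)),onz(D,(428.4,263.8)))
print('lip',onz(S,(253,217),69),onz(D,(447,253),69))
a=cv2.imread('pics/scene0.png')[215:345,350:470];b=cv2.imread('pics/side0.png')[200:350,180:310]
for yaw in(-.55,-.7,-.85):
  for C,im,off in((S,a,(350,215)),(D,b,(180,200))):
    P=lambda x,y,z:tuple(int(v) for v in (proj(C,[608+x*np.cos(yaw)-y*np.sin(yaw),12.5+x*np.sin(yaw)+y*np.cos(yaw),z])))
    print(yaw,'end',P(150,0,133),'spouttop',P(0,0,102),'pad',P(70,-185,118),P(70,-150,118),'scale',P(83,-188,135))
cv2.imwrite('pics/c2.png',np.hstack([cv2.resize(a,(400,433),interpolation=2),cv2.resize(b,(375,433),interpolation=2)]))
```

```text
rim [479.3 293.4  69. ] [485.4 295.9  69. ]
base [484.5 300.3   0. ] [477.3 300.3   0. ]
lip [495.7 316.4  69. ] [498.4 323.   69. ]
-0.55 end (434, 211) spouttop (377, 234) pad (443, 276) (435, 265) scale (451, 270)
-0.55 end (226, 331) spouttop (285, 279) pad (183, 250) (196, 259) scale (174, 249)
-0.7 end (439, 217) spouttop (377, 234) pad (434, 282) (428, 270) scale (441, 277)
-0.7 end (216, 323) spouttop (285, 279) pad (191, 239) (202, 249) scale (182, 236)
-0.85 end (441, 223) spouttop (377, 234) pad (422, 287) (419, 275) scale (430, 282)
-0.85 end (209, 314) spouttop (285, 279) pad (200, 228) (209, 240) scale (191, 225)
```

View pics/c2.png

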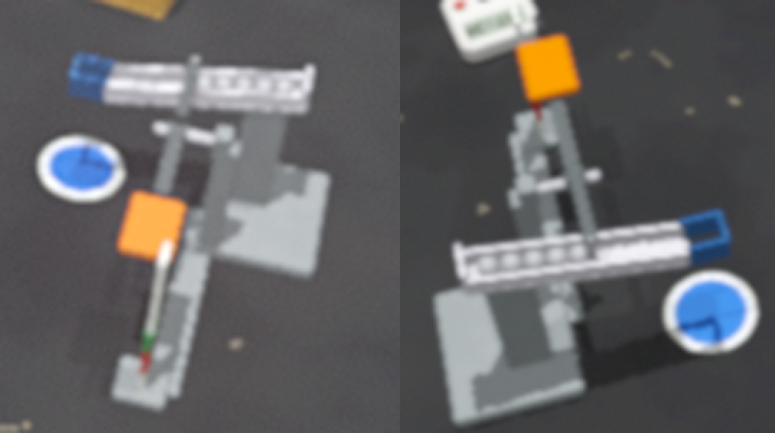

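Call:
arm_command:
  gripper: [91,91,91,91,91]
  dp:
    - [-1,0.6,0]
    - [-1,0.6,0]
    - [-1,0.6,0]
    - [-1,0.6,0]
    - [-1,0.6,0]
  twist: [0,0,0,0,0]

```text
time: 0.72
tool_pos: [285.5, 542.7, 226.2]
tcp_rot: [-3.141, -0.0, 2.864]
contact_force: [1.1, -0.2, -0.5]
grip_width: 91.0
finger_force: 0.0
```

Run:
```python
from h import *
np.set_printoptions(precision=2,suppress=True)
S=cam('scene');D=cam('side')
def tri(a,b):
    M=lambda C:C[0]@np.c_[C[1].T,-C[1].T@C[2]]
    X=cv2.triangulatePoints(M(S),M(D),np.array(a,float).reshape(2,1),np.array(b,float).reshape(2,1)).ravel();X=X[:3]/X[3]
    return X,proj(S,X)-a,proj(D,X)-b
f=lambda x,y:(350+x/(400/120),215+y/(433/130))
g=lambda x,y:(180+(x-400)/(375/130),200+y/(433/150))
for n,a,b in [('spouttop',f(90,77),g(706,235)),('chute end mid',f(309,88),g(462,264)),('chute near',f(108,83),g(686,240)),('paddle',f(153,226),g(548,67)),('arm far end',f(194,60),g(590,252)),('base corner',f(325,172),g(437,292)),('base c2',f(312,272),g(455,420)),('bar L',f(160,127),g(598,174)),('disc',f(80,168),g(711,311))]:
    print(n,*tri(a,b))
```

```text
spouttop [606.69  12.78  92.23] [-0.28 -0.09] [-0.42  0.14]
chute end mid [ 660.36 -127.43  124.81] [-0.73 -0.11] [-1.09  0.24]
chute near [610.72   0.11  90.9 ] [-0.37 -0.11] [-0.55  0.18]
paddle [ 493.82 -108.1   113.72] [-0.52 -0.12] [-0.65  0.18]
arm far end [641.61 -50.82 119.71] [0.44 0.1 ] [ 0.67 -0.19]
base corner [ 648.97 -156.69   69.96] [-0.8 -0.1] [-1.14  0.24]
base c2 [ 675.   -160.65  -57.76] [0.29 0.04] [ 0.41 -0.08]
bar L [577.54 -60.89 109.78] [-0.75 -0.19] [-1.05  0.31]
disc [607.29  12.2   -1.71] [-0.16 -0.05] [-0.23  0.08]
```

The chute end, paddle and pivot, triangulated, agree on a dispenser yaw of about -1.20. That is outside the stated -0.95 to -0.45, but it matches the stated 150 mm chute and paddle x = 70, so I trust the measurement.

```bash
cat >> h.py <<'E'
def plan(target,yawdeg,n,state=None):
    """rows (dp, twist) that take the tool to target/yaw in n rows"""
    if state is None:
        o=get_obs();p=np.array(o['tool_pos']);y=np.degrees(o['tcp_rot'][2])
    else: p,y=np.array(state[0],float),state[1]
    print('from',p.round(1),round(y,1));dy=(y-yawdeg)/n;st=(np.array(target)-p)/n
    for i in range(n):
        a=np.radians(y-dy*i);ex=np.array([np.cos(a),np.sin(a),0]);ey=np.array([np.sin(a),-np.cos(a),0])
        print([round(float(v)/25,2) for v in (st@ex,st@ey,-st[2])],round(dy/5,2))
E
python3 -c "
from h import *
plan([481,299,150],95,15)"
```

```text
from [285.5 542.7 226.2] 164.1
[-0.68, -0.48, 0.2] 0.92
[-0.72, -0.43, 0.2] 0.92
[-0.75, -0.37, 0.2] 0.92
[-0.78, -0.31, 0.2] 0.92
[-0.8, -0.24, 0.2] 0.92
[-0.81, -0.18, 0.2] 0.92
[-0.83, -0.11, 0.2] 0.92
[-0.83, -0.05, 0.2] 0.92
[-0.83, 0.02, 0.2] 0.92
[-0.83, 0.09, 0.2] 0.92
[-0.82, 0.15, 0.2] 0.92
[-0.8, 0.22, 0.2] 0.92
[-0.78, 0.28, 0.2] 0.92
[-0.76, 0.35, 0.2] 0.92
[-0.73, 0.41, 0.2] 0.92
```

Call:
arm_command:
  gripper: [91,91,91,91,91]
  dp:
    - [-0.68,-0.48,0.2]
    - [-0.72,-0.43,0.2]
    - [-0.75,-0.37,0.2]
    - [-0.78,-0.31,0.2]
    - [-0.8,-0.24,0.2]
  twist: [0.92,0.92,0.92,0.92,0.92]

```text
time: 1.35
tool_pos: [350.4, 460.5, 201.1]
tcp_rot: [-3.141, -0.0, 2.46]
contact_force: [1.6, 0.6, -0.1]
grip_width: 91.3
finger_force: 0.0
```

Call:
arm_command:
  gripper: [91,91,91,91,91]
  dp:
    - [-0.81,-0.18,0.2]
    - [-0.83,-0.11,0.2]
    - [-0.83,-0.05,0.2]
    - [-0.83,0.02,0.2]
    - [-0.83,0.09,0.2]
  twist: [0.92,0.92,0.92,0.92,0.92]

```text
time: 1.98
tool_pos: [415.4, 379.3, 176.1]
tcp_rot: [-3.141, 0.0, 2.058]
contact_force: [-0.7, -0.2, 0.7]
grip_width: 91.1
finger_force: 0.0
```

Call:
arm_command:
  gripper: [91,91,91,91,91]
  dp:
    - [-0.82,0.15,0.2]
    - [-0.8,0.22,0.2]
    - [-0.78,0.28,0.2]
    - [-0.76,0.35,0.2]
    - [-0.73,0.41,0.2]
  twist: [0.92,0.92,0.92,0.92,0.92]

```text
time: 2.6
tool_pos: [480.6, 298.1, 151.1]
tcp_rot: [-3.141, 0.0, 1.657]
contact_force: [0.5, -0.3, 1.2]
grip_width: 91.3
finger_force: 0.0
```

Run:
```python
from h import *
o=get_obs();W=cam('wrist',o);im=capture('wrist')[:,:,::-1].copy()
print(o['time'],o['tool_pos'],np.degrees(o['tcp_rot']),o['grip_width'])
cv2.imwrite('pics/w1.png',im)
print('pred rim',proj(W,[481,298,69]),'base',proj(W,[481,298,0]))
```

```text
2.6 [480.64823888 298.08883334 151.1237951 ] [-1.79949776e+02  1.51641403e-02  9.49315341e+01] 91.25230199779014
pred rim [321.4979793  246.10646154] base [321.53483696 217.39898635]
```

View pics/w1.png

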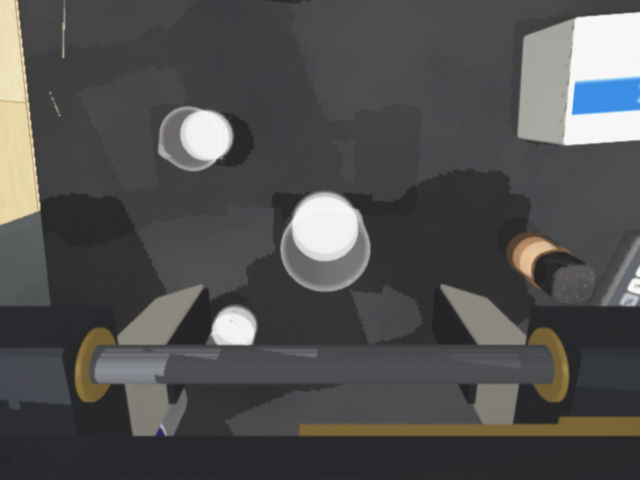

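The beaker's rim is centred at about (325.5,247). The base is at about (325,226), and the lip is at upper right (358,210). That puts it between the fingers, with the lip clear of the closing line.

Run:
```python
from h import *
o=get_obs();W=cam('wrist',o)
for uv,z in [((325.5,247),69),((281,247),69),((370,247),69),((325,226),3),((358,209),69)]: print(uv,onz(W,uv,z).round(1))
plan([482.5,298,47],95,5)
```

```text
(325.5, 247) [484.7 295.9  69. ]
(281, 247) [458.4 293.7  69. ]
(370, 247) [511.  298.1  69. ]
(325, 226) [485.3 290.5   3. ]
(358, 209) [501.4 320.4  69. ]
from [481.9 296.2 150.4] 94.7
[0.01, 0.01, 0.83] -0.01
[0.01, 0.01, 0.83] -0.01
[0.01, 0.01, 0.83] -0.01
[0.01, 0.01, 0.83] -0.01
[0.01, 0.01, 0.83] -0.01
```

Call:
arm_command:
  gripper: [91,91,91,91,91]
  dp:
    - [-0.07,0.14,0.8]
    - [0,0,0.9]
    - [0,0,0.9]
    - [0,0,0.9]
    - [0,0,0.62]
  twist: [0,0,0,0,0]

```text
time: 3.28
tool_pos: [483.4, 297.4, 47.5]
tcp_rot: [-3.14, 0.0, 1.66]
contact_force: [-0.0, 0.8, 0.1]
grip_width: 91.0
finger_force: 0.0
```

Call:
arm_command:
  gripper: [30,30,30,30,30]
  dp:
    - [0,0,0]
    - [0,0,0]
    - [0,0,0]
    - [0,0,0]
    - [0,0,0]
  twist: [0,0,0,0,0]

```text
time: 3.9
tool_pos: [484.3, 297.5, 49.2]
tcp_rot: [3.141, -0.0, 1.66]
contact_force: [-0.4, 0.3, 2.2]
grip_width: 50.1
finger_force: 30.0
```

Call:
arm_command:
  gripper: [30,30,30,30,30]
  dp:
    - [0,0,0]
    - [0,0,0]
    - [0,0,-0.1]
    - [0,0,-0.5]
    - [0,0,-0.5]
  twist: [0,0,0,0,0]

```text
time: 4.53
tool_pos: [484.2, 297.4, 77.0]
tcp_rot: [-3.142, -0.0, 1.66]
contact_force: [0.2, 1.1, -0.7]
grip_width: 50.2
finger_force: 30.0
```

```bash
python3 -c "
from h import *
plan([567,118,85],111,8)"
```

```text
from [484.2 297.4  77. ] 95.1
[-0.93, 0.33, -0.04] -0.4
[-0.94, 0.3, -0.04] -0.4
[-0.95, 0.27, -0.04] -0.4
[-0.96, 0.23, -0.04] -0.4
[-0.97, 0.2, -0.04] -0.4
[-0.97, 0.17, -0.04] -0.4
[-0.98, 0.13, -0.04] -0.4
[-0.98, 0.1, -0.04] -0.4
```

Call:
arm_command:
  gripper: [30,30,30,30,30]
  dp:
    - [-0.93,0.33,-0.04]
    - [-0.94,0.3,-0.04]
    - [-0.95,0.27,-0.04]
    - [-0.96,0.23,-0.04]
    - [-0.97,0.2,-0.04]
  twist: [-0.4,-0.4,-0.4,-0.4,-0.4]

```text
time: 5.15
tool_pos: [536.4, 184.5, 82.2]
tcp_rot: [3.141, 0.0, 1.835]
contact_force: [0.3, 1.2, -2.2]
grip_width: 49.8
finger_force: 30.0
```

Call:
arm_command:
  gripper: [30,30,30,30,30]
  dp:
    - [-0.97,0.17,-0.04]
    - [-0.98,0.13,-0.04]
    - [-0.98,0.1,-0.04]
    - [0,0,0]
    - [0,0,0]
  twist: [-0.4,-0.4,-0.4,0,0]

```text
time: 5.78
tool_pos: [566.7, 118.5, 84.6]
tcp_rot: [3.141, -0.0, 1.938]
contact_force: [0.2, -0.9, -0.7]
grip_width: 50.3
finger_force: 30.0
```

Run:
```python
from h import *
o=get_obs();W=cam('wrist',o);im=capture('wrist')[:,:,::-1].copy()
print(o['time'],o['tool_pos'],np.degrees(o['tcp_rot']),o['grip_width'])
cv2.imwrite('pics/w2.png',im)
print('pred disc',proj(W,[607.5,12.3,0]), proj(W,[607.5,12.3,102]),'beaker rim',proj(W,[*o['tool_pos'][:2],o['tool_pos'][2]+21]))
```

```text
5.775 [566.6584955  118.53107222  84.62094286] [ 1.79985092e+02 -1.92699688e-02  1.11047363e+02] 50.31478993779977
pred disc [320.8054816  404.56255921] [320.61038903 556.49009036] beaker rim [320.75285971 334.35448224]
```

View pics/w2.png

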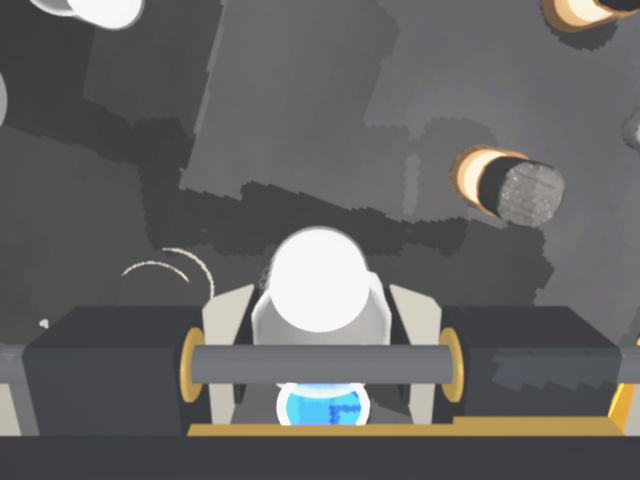

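The disc is at (323,407), in line with the approach axis, and the beaker is upright in the grip. Lowering it, then going in from the front.

Call:
arm_command:
  gripper: [30,30,30,30,30]
  dp:
    - [0,0.03,0.5]
    - [0,0,0.5]
    - [-0.3,0,0.3]
    - [-0.5,0,0]
    - [-0.6,0,0]
  twist: [0,0,0,0,0]

```text
time: 6.45
tool_pos: [580.8, 84.6, 51.9]
tcp_rot: [3.141, 0.0, 1.939]
contact_force: [0.3, -0.7, -0.8]
grip_width: 50.1
finger_force: 30.0
```

Call:
arm_command:
  gripper: [30,30,30,30,30]
  dp:
    - [-0.6,0,0]
    - [-0.6,0,0]
    - [-0.6,0,0]
    - [-0.6,0,0]
    - [-0.4,0,0]
  twist: [0,0,0,0,0]

```text
time: 7.08
tool_pos: [605.7, 19.3, 51.7]
tcp_rot: [3.141, -0.0, 1.938]
contact_force: [-0.6, 0.1, -1.0]
grip_width: 50.4
finger_force: 30.0
```

Call:
arm_command:
  gripper: [30,30,30,30,30]
  dp:
    - [-0.19,0,0]
    - [0,0,0.06]
    - [0,0,0.06]
    - [0,0,0.04]
    - [0,0,0]
  twist: [0,0,0,0,0]

```text
time: 7.7
tool_pos: [607.0, 16.5, 49.2]
tcp_rot: [3.141, 0.0, 1.94]
contact_force: [-3.5, -0.4, 8.5]
grip_width: 50.1
finger_force: 30.0
```

Run:
```python
from h import *
for i in range(3):
  a=cv2.cvtColor(capture('side'),4)[220:350,200:340];b=cv2.cvtColor(capture('scene'),4)[190:300,330:430]
  if i==0: cv2.imwrite('pics/p1.png',np.hstack([cv2.resize(a,(420,390),interpolation=2),cv2.resize(b,(354,390),interpolation=2)]))
  o=get_obs();print(o['time'],o['tool_pos'],o['contact_force'],o['grip_width'])
```

```text
7.8 [606.98606831  16.47115177  49.17461436] [-3.71927944 -0.99134656  8.69098848] 50.174364108262075
7.9 [606.98949968  16.48512609  49.17060115] [-4.19951932  0.15455005  9.11851614] 50.055369016160995
8.0 [606.9986872   16.48213548  49.18367561] [-3.86666461 -0.46830156  9.89599032] 50.09344996329155
```

View pics/p1.png

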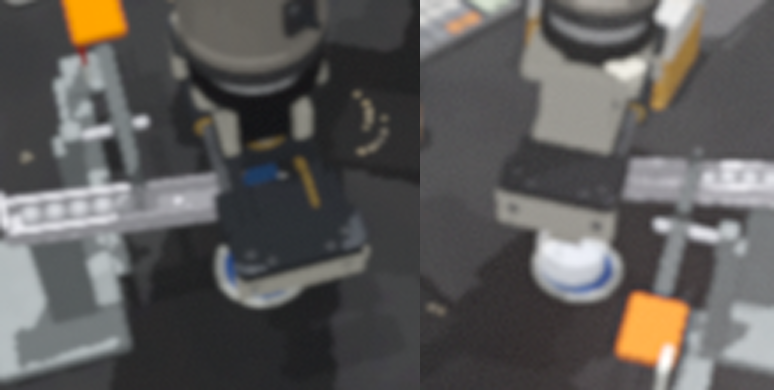

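The beaker is on the disc, touching the bench with about 9 N. Unload, release and back straight out.

Call:
arm_command:
  gripper: [30,56,62,72,76]
  dp:
    - [0,0,-0.04]
    - [0,0,0]
    - [0,0,0]
    - [0,0,0]
    - [0,0,0]
  twist: [0,0,0,0,0]

```text
time: 8.62
tool_pos: [607.1, 16.0, 48.6]
tcp_rot: [-3.142, -0.0, 1.939]
contact_force: [0.9, -0.0, 0.4]
grip_width: 74.7
finger_force: 0.0
```

Call:
arm_command:
  gripper: [76,76,76,76,76]
  dp:
    - [0,0,0]
    - [0.3,0,0]
    - [0.6,0,0]
    - [0.8,0,0]
    - [0.9,0,0]
  twist: [0,0,0,0,0]

```text
time: 9.25
tool_pos: [582.9, 78.3, 48.8]
tcp_rot: [-3.142, -0.0, 1.939]
contact_force: [0.6, 0.5, -0.1]
grip_width: 75.7
finger_force: 0.0
```

Call:
arm_command:
  gripper: [76,76,76,76,76]
  dp:
    - [0.9,0,0]
    - [0.9,0,0]
    - [0,0,-1]
    - [0,0,-1]
    - [0,0,-1]
  twist: [0,0,0,0,0]

```text
time: 9.88
tool_pos: [567.0, 119.7, 124.5]
tcp_rot: [-3.141, -0.0, 1.939]
contact_force: [-0.6, 0.7, -0.1]
grip_width: 76.3
finger_force: 0.0
```

Run:
```python
from h import *
S=cam('scene');D=cam('side')
a=cv2.cvtColor(capture('side'),4)[220:350,200:340];b=cv2.cvtColor(capture('scene'),4)[190:300,330:430]
cv2.imwrite('pics/p2.png',np.hstack([cv2.resize(a,(420,390),interpolation=2),cv2.resize(b,(354,390),interpolation=2)]))
print('centre px crops side',(proj(D,[607.5,12.3,0])-[200,220])*3,'rim',(proj(D,[607.5,12.3,69])-[200,220])*3,'scene',(proj(S,[607.5,12.3,0])-[330,190])*3.54+[420,0],'rim',(proj(S,[607.5,12.3,69])-[330,190])*3.54+[420,0])
```

```text
centre px crops side [262.74523208 262.4085735 ] rim [257.8471979  206.19275879] scene [575.44945329 264.98134818] rim [583.71377155 194.61598898]
```

View pics/p2.png

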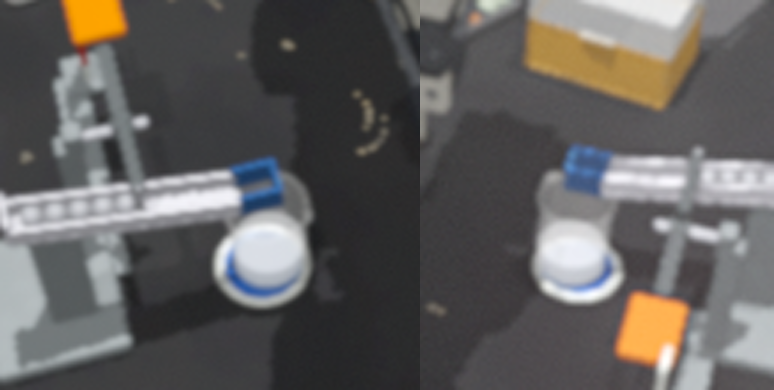

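Let go and standing upright on the disc, with the lever at rest. Next, close the fingers and go over the paddle.

```bash
python3 -c "
from h import *
plan([489,-103.5,175],111,10)"
```

```text
from [568.8 119.7 126.5] 111.1
[-0.72, -0.62, -0.19] 0.0
[-0.72, -0.62, -0.19] 0.0
[-0.72, -0.62, -0.19] 0.0
[-0.72, -0.62, -0.19] 0.0
[-0.72, -0.62, -0.19] 0.0
[-0.72, -0.62, -0.19] 0.0
[-0.72, -0.62, -0.19] 0.0
[-0.72, -0.62, -0.19] 0.0
[-0.72, -0.62, -0.19] 0.0
[-0.72, -0.62, -0.19] 0.0
```

Call:
arm_command:
  gripper: [40,20,0,0,0]
  dp:
    - [0,0,-1]
    - [-0.3,-0.3,-1]
    - [-0.9,-0.85,0]
    - [-0.9,-0.85,0]
    - [-0.9,-0.85,0]
  twist: [0,0,0,0,0]

```text
time: 10.6
tool_pos: [527.0, 22.8, 172.6]
tcp_rot: [-3.14, -0.001, 1.939]
contact_force: [0.2, 0.0, 0.6]
grip_width: 30.9
finger_force: 0.0
```

Call:
arm_command:
  gripper: [0,0,0,0,0]
  dp:
    - [-0.9,-0.85,0]
    - [-0.9,-0.85,0]
    - [-0.9,-0.85,0]
    - [-0.9,-0.7,0]
    - [-0.6,-0.1,0]
  twist: [0,0,0,0,0]

```text
time: 11.22
tool_pos: [487.0, -105.6, 173.0]
tcp_rot: [-3.141, -0.001, 1.938]
contact_force: [-0.2, 0.4, 0.8]
grip_width: 0.2
finger_force: 0.0
```

```bash
python3 -c "
from h import *
plan([489,-103.5,119],111,1)"
```

```text
from [ 487.  -105.6  173. ] 111.0
[0.05, 0.11, 2.16] 0.0
```

Call:
arm_command:
  gripper: [0,0,0,0,0]
  dp:
    - [0.05,0.11,0.6]
    - [0,0,0.6]
    - [0,0,0.6]
    - [0,0,0.4]
    - [0,0,0.2]
  twist: [0,0,0,0,0]

```text
time: 11.85
tool_pos: [489.4, -101.9, 112.8]
tcp_rot: [-3.141, -0.002, 1.94]
contact_force: [-2.0, 1.5, 3.4]
grip_width: 0.2
finger_force: 1.7
```

Call:
arm_command:
  gripper: [0,0,0,0,0]
  dp:
    - [0,0,0.2]
    - [0,0,0.2]
    - [0,0,0]
    - [0,0,0]
    - [0,0,0]
  twist: [0,0,0,0,0]

```text
time: 12.48
tool_pos: [490.0, -103.0, 104.0]
tcp_rot: [3.141, 0.0, 1.939]
contact_force: [-0.3, 2.2, 4.4]
grip_width: 0.7
finger_force: 2.0
```

Call:
arm_command:
  gripper: [0,0,0,0,0]
  dp:
    - [0,0,0.3]
    - [0,0,0.3]
    - [0,0,0.1]
    - [0,0,0]
    - [0,0,0]
  twist: [0,0,0,0,0]

```text
time: 13.1
tool_pos: [490.7, -103.6, 86.8]
tcp_rot: [3.14, 0.002, 1.939]
contact_force: [1.5, 1.2, 7.1]
grip_width: 0.4
finger_force: 2.8
```

Run:
```python
from h import *
S=cam('scene')
a=cv2.cvtColor(capture('side'),4)[180:330,180:310];b=cv2.cvtColor(capture('scene'),4)[215:345,340:460]
cv2.imwrite('pics/l1.png',np.hstack([cv2.resize(a,(375,433),interpolation=2),cv2.resize(b,(400,433),interpolation=2)]))
o=get_obs();print(o['time'],o['tool_pos'],o['contact_force'])
```

```text
13.2 [ 490.71956545 -103.60676054   86.8742803 ] [0.9977364  1.26485535 6.63365146]
```

View pics/l1.png

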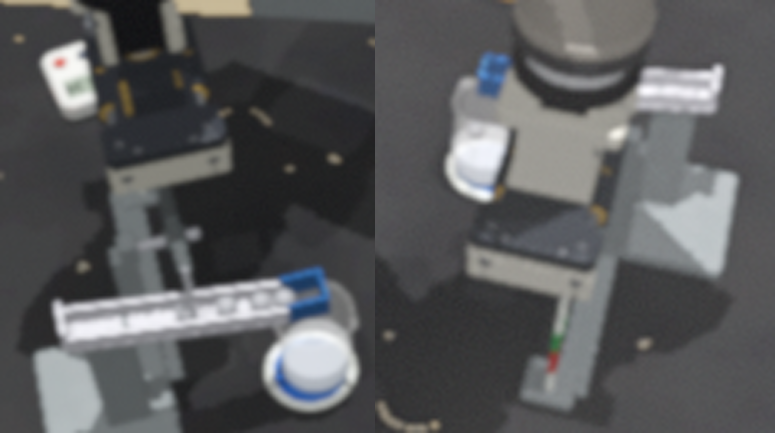

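Contact at 7 N. The chute appears to show balls rolling in the side view, so the gate is open. One small step towards mid-band, then wait.

Call:
arm_command:
  gripper: [0,0,0,0,0]
  dp:
    - [0,0,0.05]
    - [0,0,0]
    - [0,0,0]
    - [0,0,0]
    - [0,0,0]
  twist: [0,0,0,0,0]

```text
time: 13.82
tool_pos: [490.9, -103.6, 85.7]
tcp_rot: [3.139, 0.002, 1.939]
contact_force: [0.5, 1.1, 6.8]
grip_width: 0.3
finger_force: 2.9
```

Call:
arm_command:
  gripper: [0,0,0,0,0]
  dp:
    - [0,0,0]
    - [0,0,0]
    - [0,0,0]
    - [0,0,0]
    - [0,0,0]
  twist: [0,0,0,0,0]

```text
time: 14.45
tool_pos: [490.9, -103.6, 85.7]
tcp_rot: [3.139, 0.002, 1.939]
contact_force: [0.3, 0.5, 6.8]
grip_width: 0.2
finger_force: 2.9
```

Call:
arm_command:
  gripper: [0,0,0,0,0]
  dp:
    - [0,0,0]
    - [0,0,0]
    - [0,0,0]
    - [0,0,0]
    - [0,0,0]
  twist: [0,0,0,0,0]

```text
time: 15.08
tool_pos: [490.9, -103.6, 85.7]
tcp_rot: [3.139, 0.002, 1.939]
contact_force: [0.8, 1.6, 6.7]
grip_width: 0.5
finger_force: 2.9
```

Call:
arm_command:
  gripper: [0,0,0,0,0]
  dp:
    - [0,0,0]
    - [0,0,0]
    - [0,0,0]
    - [0,0,0]
    - [0,0,0]
  twist: [0,0,0,0,0]

```text
time: 15.7
tool_pos: [490.9, -103.6, 85.7]
tcp_rot: [3.139, 0.002, 1.939]
contact_force: [1.1, 1.8, 7.3]
grip_width: 0.1
finger_force: 2.9
```

Run:
```python
from h import *
o=get_obs();print(o['time'],o['tool_pos'],o['contact_force'])
def avg(n,k=4): return np.mean([capture(n)[:,:,::-1].astype(float) for _ in range(k)],0).astype(np.uint8)
s=avg('side');c=avg('scene');w=avg('wrist',1)
a=s[245:345,190:310];b=c[300:350,370:430]
L=np.vstack([cv2.resize(a,(400,333),interpolation=2),cv2.resize(b,(400,266),interpolation=2)[:,:]])
Rr=np.vstack([cv2.resize(w,(400,300)),cv2.resize(c[225:285,345:425],(400,299),interpolation=2)])
cv2.imwrite('pics/f1.png',np.hstack([L[:599],Rr]))
W=cam('wrist',o);S=cam('scene');e=np.array
yaw=-1.206;ex=e([np.cos(yaw),np.sin(yaw)]);ey=e([-np.sin(yaw),np.cos(yaw)]);D=e([607.5,12.3])
P=[*(D+83*ex-188*ey),135];print('scale top in scene',proj(S,P),'z95',proj(S,P[:2]+[95]))
```

```text
15.7 [ 490.90656621 -103.56397013   85.72749079] [1.09207218 1.78790873 7.32784907]
scale top in scene [398.12453407 290.35344394] z95 [395.94010839 303.00393512]
```

View pics/f1.png

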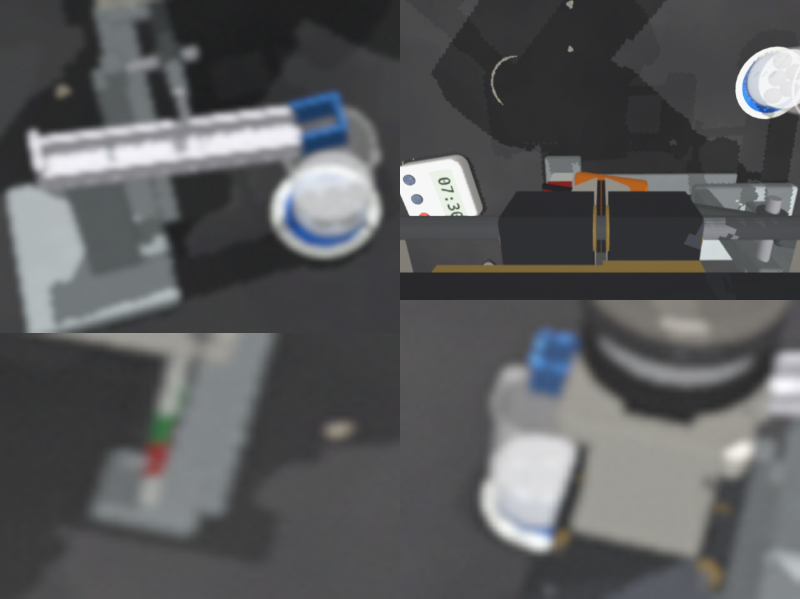

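The chute is empty and the beaker is full of light shapes. The scale at the lower left shows a dark mark on the green's right edge. I'll check the pointer numerically.

Run:
```python
from h import *
c=np.mean([capture('scene')[:,:,::-1].astype(float) for _ in range(4)],0);c0=cv2.imread('pics/scene0.png').astype(float)
for n,i in(('start',c0),('now',c)):
    print(n)
    for r in range(300,332): print(r,' '.join('%3d,%3d,%3d'%tuple(i[r,x][::-1]) for x in range(390,402)))
o=get_obs();W=cam('wrist',o);S=cam('scene')
yaw=-1.206;ex=np.array([np.cos(yaw),np.sin(yaw),0]);ey=np.array([-np.sin(yaw),np.cos(yaw),0]);D=np.array([607.5,12.3,0]);ez=np.array([0,0,1])
for x in(75,83):
  for y in(-178,-188):
    for z in(135,118,100,80,60,40): print(x,y,z,proj(S,D+x*ex+y*ey+z*ez).round(1))
```

```text
start
300  79, 74, 78  81, 77, 81  84, 79, 83  83, 79, 83  82, 78, 81 109,108,108 153,152,149 175,175,172 163,164,161 127,126,124 119,120,122 153,157,159
301  77, 73, 77  79, 76, 79  82, 77, 79  79, 74, 79  83, 78, 81 114,113,112 159,160,157 178,178,175 160,160,156 125,124,124 128,130,133 162,168,170
302  76, 72, 76  77, 73, 76  78, 74, 77  76, 70, 73  76, 72, 73 117,116,114 163,163,160 177,177,174 154,154,149 117,117,117 123,124,126 149,152,155
303  80, 74, 76  78, 72, 77  72, 68, 71  69, 64, 68  77, 73, 75 120,118,116 161,162,158 173,172,169 144,144,140 109,107,108 113,115,118 131,134,136
304  81, 79, 80  80, 75, 78  76, 70, 74  68, 62, 65  82, 80, 79 127,126,124 164,164,160 166,166,162 134,134,131 103,101,102 111,113,115 128,131,133
305  82, 80, 82  81, 76, 80  74, 70, 72  67, 61, 64  91, 89, 87 139,140,136 168,169,164 162,162,158 126,126,123 105,104,105 117,119,121 127,129,132
306  83, 78, 82  80, 76, 79  77, 72, 73  71, 64, 67  98, 97, 96 148,147,145 172,172,169 158,158,155 122,121,120 111,112,114 125,127,129 131,134,136
307  82, 77, 81  81, 76, 79  72, 68, 70  71, 66, 68 108,10
[... 8293 characters left out ...]
,141 131,135,137 131,135,137 131,135,137 131,134,137 130,134,136 128,133,135 129,134,136
75 -178 135 [395.2 286. ]
75 -178 118 [394.3 291.4]
75 -178 100 [393.4 297.1]
75 -178 80 [392.4 303.2]
75 -178 60 [391.4 309.2]
75 -178 40 [390.4 315. ]
75 -188 135 [394.3 289.5]
75 -188 118 [393.4 294.9]
75 -188 100 [392.5 300.6]
75 -188 80 [391.4 306.7]
75 -188 60 [390.5 312.7]
75 -188 40 [389.5 318.5]
83 -178 135 [399.1 286.9]
83 -178 118 [398.1 292.3]
83 -178 100 [397.1 298. ]
83 -178 80 [396.1 304.1]
83 -178 60 [395.  310.1]
83 -178 40 [394.  315.9]
83 -188 135 [398.1 290.4]
83 -188 118 [397.2 295.8]
83 -188 100 [396.2 301.5]
83 -188 80 [395.1 307.6]
83 -188 60 [394.1 313.6]
83 -188 40 [393.1 319.4]
```

Run:
```python
from h import *
from scipy.optimize import minimize
o=get_obs();W=cam('wrist',o);im=capture('wrist');hsv=cv2.cvtColor(im,cv2.COLOR_RGB2HSV)
m=cv2.inRange(hsv,(8,150,120),(20,255,255));m[370:]=0
n,l,st,_=cv2.connectedComponentsWithStats(m)
for s in st[1:]: 
    if s[4]>60: print(s)
k=1+np.argmax(st[1:,4]);m=(l==k)
for u in range(st[k,0],st[k,0]+st[k,2],8):
    v=np.where(m[:,u])[0]; print(u,v.min() if len(v) else None,v.max() if len(v) else None,end=' | ')
print()
D=np.array([607.5,12.3,0]);yaw=-1.206;ex=np.array([np.cos(yaw),np.sin(yaw),0]);ey=np.array([-np.sin(yaw),np.cos(yaw),0])
def pt(th,x,s,h): return D+x*ex+(-54-(s*np.cos(th)+h*np.sin(th)))*ey+np.array([0,0,110-s*np.sin(th)+h*np.cos(th)])
for th in(.3,.34,.38,.42,.46): print(th,[proj(W,pt(th,53,s,h)).round(0).tolist() for s,h in((70,8),(120,8),(120,0),(70,0))])
# pictures for dark pointer near the scale
for n in (('scale red'),): 
    r=cv2.inRange(hsv,(0,120,80),(6,255,255));g=cv2.inRange(hsv,(45,90,50),(80,255,255))
    for nm,q in(('red',r),('green',g)):
        a,b,c,d=cv2.connectedComponentsWithStats(q)
        print(nm,[x.tolist() for x in c[1:] if x[4]>20])
for z in(135,66,55,44): print(z,proj(W,D+83*ex-188*ey+np.array([0,0,z])).round(0))
```

```text
[ 280  275  116   31 1364]
280 281 294 | 288 275 292 | 296 276 289 | 304 277 286 | 312 278 283 | 320 279 287 | 328 280 283 | 336 282 285 | 344 283 288 | 352 284 291 | 360 285 294 | 368 286 301 | 376 287 305 | 384 288 305 | 392 290 305 | 
0.3 [[393.0, 289.0], [270.0, 274.0], [278.0, 267.0], [396.0, 281.0]]
0.34 [[393.0, 286.0], [274.0, 270.0], [282.0, 263.0], [397.0, 278.0]]
0.38 [[394.0, 283.0], [279.0, 266.0], [287.0, 260.0], [398.0, 276.0]]
0.42 [[395.0, 280.0], [283.0, 262.0], [292.0, 256.0], [400.0, 273.0]]
0.46 [[396.0, 278.0], [288.0, 259.0], [297.0, 253.0], [402.0, 271.0]]
red [[236, 291, 39, 9, 238], [230, 303, 10, 3, 23], [31, 341, 15, 5, 59]]
green []
135 [199. 428.]
66 [239. 321.]
55 [243. 310.]
44 [247. 300.]
```

The paddle outline in the wrist view fits about 0.38–0.41 rad. Contact geometry gives about 0.39, and the force reading suggests about 0.35. All are inside the green band, so I'll hold a little longer and hand in.

Call:
arm_command:
  gripper: [0,0,0,0,0]
  dp:
    - [0,0,0]
    - [0,0,0]
    - [0,0,0]
    - [0,0,0]
    - [0,0,0]
  twist: [0,0,0,0,0]

```text
time: 17.02
tool_pos: [490.9, -103.6, 85.7]
tcp_rot: [3.139, 0.002, 1.939]
contact_force: [1.4, 2.0, 6.2]
grip_width: 0.1
finger_force: 2.9
```

Call:
arm_command:
  gripper: [0,0,0,0,0]
  dp:
    - [0,0,0]
    - [0,0,0]
    - [0,0,0]
    - [0,0,0]
    - [0,0,0]
  twist: [0,0,0,0,0]

```text
time: 17.65
tool_pos: [490.9, -103.6, 85.7]
tcp_rot: [3.139, 0.002, 1.939]
contact_force: [1.4, 1.2, 7.2]
grip_width: 0.5
finger_force: 2.9
```

Call:
arm_command:
  gripper: [0,0,0,0,0]
  dp:
    - [0,0,0]
    - [0,0,0]
    - [0,0,0]
    - [0,0,0]
    - [0,0,0]
  twist: [0,0,0,0,0]

```text
time: 18.27
tool_pos: [490.9, -103.6, 85.7]
tcp_rot: [3.139, 0.002, 1.939]
contact_force: [1.1, 1.9, 6.7]
grip_width: 0.4
finger_force: 2.9
```

```bash
python3 -c "
from plant import *
o=get_obs();print(o['time'],o['tool_pos'],o['contact_force']);print(close_job())"
```

```text
18.275 [ 490.88389341 -103.57349112   85.71940431] [1.13273591 1.94997818 6.65366567]
the job is handed in; nothing more can be done
None
```

Job handed in at 18.3 s, with no verdict returned: the beaker stands let go on the disc, the chute is empty with the balls apparently all in the beaker (not counted one by one), and the lever is held at about 7 N and an estimated 0.35–0.41 rad, inside the green band; I inferred that angle because the pointer was not visible, and used a measured dispenser yaw of about -1.2 rad, outside the stated range.

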